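Hook the beam flap's stand shut and hold the flap on its balance point

TASK

Lock the flap stand first: swing the flat hook at its front all the way into its catch. Then take the window flap, which lies back against its stops, by the round bar that sticks out at its side, raise it to its balance point - standing straight up over its hinge - and keep holding it there, still, without letting it fall over to the front; finish while holding it. Leave the loose things round the stand where they are.

Things in the scene. Friction and masses are not known exactly. Their poses are not given: they have to be found in the camera images.
- flap_stand: fixed aluminium stand, base plate 180 x 134 x 10 mm (reaching 105 mm to the front and 75 mm to the back of the origin). Origin on the work surface; its x axis points to the back of the stand (away from the hook), y to its left seen from the front, z up. A carriage with two grey cheeks (72 mm along x, up to 75 mm high) carries the flap between them.
- flap_link (a joint): angle of the window flap, rad: an aluminium frame 70 mm wide and 75 mm tall, 5 mm thick, with a glass pane, about 0.16 kg. 0 = straight up, its balance point; positive = leaning to the back of the stand. It turns almost freely from +1.15 (its back stops, where it starts) to -1.15 (its front stops) and falls to one of them when not held.
- flap_bar (a point): grip point of the flap: on the axis of the round steel bar along the flap's free edge (10 mm diameter, parallel to the stand's y axis), in the middle of the part that sticks out about 50 mm past the flap's left (+y) edge, 75 mm from the hinge axis; the bar is free to be straddled from above. About 91 mm above the work surface at the start, 135 mm with the flap straight up.
- flap_axis (a point): point on the flap's hinge axis, 60 mm above the work surface, in the same plane across the stand as flap_bar. The hinge axis is the stand's y axis direction. flap_bar circles this point in the plane of the stand's x and z axes: at angle a it is 75 mm x sin(a) to the back and 75 mm x cos(a) above.
- hook_link (a joint): angle of the swing hook at the front of the stand, rad: a flat steel bar 10 mm wide, 6 mm thick, about 107 mm long, turning level about an upright pivot. 0 = fully in its catch (a slot open to the front, near the bar's far end), the bar then lies along the stand's y axis; positive = swung out to the front, up to 1.3. It stays where it is left; moving it takes about 1 N at the knob.
- hook_knob (a point): grip point of the hook: centre line of its upright round black knob (14 mm diameter, from 39 to 65 mm above the work surface), 55 mm above the work surface, 55 mm from the pivot. The bar's top is at 34 mm, the catch's top at 41 mm.
- hook_pivot (a point): point on the hook's upright pivot axis, 55 mm above the work surface. At hook angle a the knob is 55 mm x sin(a) to the front (-x of the stand) and 55 mm x cos(a) to the right (-y of the stand) of it.
- ring: loose black adapter ring, 43 mm diameter, 14 mm tall, just left of the stand; leave alone. Origin at its underside.
- stub: loose small white specimen stub, 21 mm diameter, 20 mm tall, just behind the stand; leave alone. Origin at its underside.
- eyepiece_2: loose black eyepiece, 39 mm diameter, 49 mm tall, to the left of the stand; leave alone. Origin at its underside.
- putty_tin: loose flat round tin, 56 mm diameter, 20 mm tall, to the left of the stand; leave alone. Origin at its underside.
- fuse_box: loose small yellow carton, 22 x 42 x 16 mm, in front of the stand, nearer the robot; leave alone. Origin at its underside.

How it is judged (in metres and radians):
On the way, in this order (a step that is already met when the one before it is completed fails the run):
1. the hook is fully in its catch while the flap still lies back (value of joint hook_link below 0.06 rad and value of joint flap_link above 0.9 rad), for 0.2 s.
2. the flap stands at its balance point, still, held by the fingers (value of joint flap_link between -0.09 and 0.09 rad and velocity of joint flap_link between -0.1 and 0.1 rad/s and contact force between the fingers and flap_link above 0.3 N), for 0.3 s.
At the end, for the whole second after the job is handed in: the hook lies in its catch (within 0.06 rad of fully closed) and the flap is held by the fingers (more than 0.3 N of contact), still, within 0.09 rad (5 degrees) of straight up (all of step 2 and value of joint hook_link below 0.06 rad); the arm keeps its last pose, push and grip.
It fails at once if the flap goes over its balance point and falls to the front (past 0.25 rad) (value of joint flap_link below -0.25 rad).
It fails at once if a loose bystander is pushed more than 30 mm (distance of any of ring, stub, eyepiece_2, putty_tin, fuse_box from where it was at the start of the episode above 0.03 m).
It also fails if it takes over 40 s, if anything falls off the work surface, if the arm or the gripper's body presses on something with over 40 N, if the wrist force passes 120 N, or if a joint passes its speed limit or range.

ROBOT

A 6-joint arm with a two-finger parallel gripper is mounted at the origin on a cart in front of the work surface, level with it; the furniture and walls round the work are solid. World frame = base frame: x ahead of the robot, y to its left, z up, the work surface at z = 0. Lengths are in m, angles in degrees, forces in N, time in s.
With the tool pointing down it reaches from about 0.325 to 0.775 m from the base axis. Payload 5.5 kg.
Tool frame: the origin (TCP) lies at the centre of the arm's flange, where the gripper is bolted on; the fingertips stand 182 mm ahead of it and the grasp point (between the pads) lies 163 mm ahead of it; z points along the fingers, y is the line along which they close (so a half turn about z gives the same grasp; the last joint's range is limited). The gripper opens to 88 mm and grips with 3 to 60 N. Pads are 20 mm wide; open, the fingers measure 115 mm over their backs; the gripper's body (75 mm by 178 mm) begins 61 mm behind the grasp point.
Start: joints at [-74.525, 5.22, 70.514, -0, 104.267, -3.249], TCP at [0.193, -0.568, 0.405] pointing down, gripper open.
Joint ranges: [-164.24, 164.24], [-49.07, 125.15], [9.68, 141.18], [-86.29, 266.29], [3.28, 154.24], [-151.56, 151.56]. Speed limits (degrees/s): [147.25, 147.25, 172.46, 180, 180, 180].

INTERFACE

Orientations are given as [roll, pitch, yaw] about the fixed x, y, z axes, in that order (R = Rz(yaw) Ry(pitch) Rx(roll)).
In Python, from station import r gives the robot as it stands. The module is installed in compiled form; this text tells all that it offers. Calls block until the motion is done:
- r.reach(position, orientation): joint-space move of the TCP to a pose.
- r.servo_line(position, rotation=None, speed=0.15): straight line of the TCP; rotation=None keeps the orientation; speed is the mean speed in m/s.
- r.move_joints(angles): joint-space move.
- r.let_go() and r.grab(squeeze=None): open the fingers fully, or close them until they stop; squeeze is the grip in N (None keeps the last).
- r.wait(seconds).
- r.inverse_kinematics(position, orientation): joint angles nearest the present ones, or None.
- r.sense(): the state.
- r.snapshot(name): name is "scene" or "top"; returns a dict with "frame" (384x512x3 uint8, red, green, blue), "fx", "fy", "cx", "cy" (pixels), "R" (3x3) and "t" (3): a world point X has camera coordinates R X + t. Camera axes: x right, y down, z forward; pixel columns grow to the right and rows downward; lengths in m; the calibration is good to about 2 mm. A picture is of the moment at which its call begins. There is no depth.
A pose or a line that the arm cannot do raises r.IKError and nothing moves.
- r.hand_in(): hands the job in; it is judged then, once.
The state is a dict: "clock": time; "joints": joint angles; "joint_vel": joint speeds; "joint_torque": joint torques, N m; "tcp_pos": TCP position; "orientation": TCP orientation; "contact_force": force on the tool from outside, world axes, zero at the start; "torque": the same for the moment, N m; "opening": finger opening in m; "gripper_force": force on a finger pad.
Only numpy, scipy, OpenCV 4.12 (cv2) and the standard library are available. Lean on these libraries where they do the work, as an engineer would, in place of code of your own. Each camera call takes 0.05 s, during which the arm holds its last target. There are 200 camera calls.

## Working session

There is one attempt and no reset: what is moved stays moved. The work goes in short steps, each a Python script; the robot and the scene stay as the last script left them, time stands still between calls to the robot, and variables do not carry over. Pictures are saved under pics/ and viewed, at most 10 in all, crops included, and the job is handed in when it is done.

```bash
mkdir -p pics; python3 - <<'E'
from station import r
import cv2,numpy as np,pickle
d={n:r.snapshot(n) for n in("scene","top")}
pickle.dump(d,open('v0.pkl','wb'))
for n in d:
    cv2.imwrite(f'pics/{n}0.png',cv2.resize(d[n]["frame"][:,:,::-1],(800,600),interpolation=cv2.INTER_CUBIC))
    R,t=np.array(d[n]["R"]),np.array(d[n]["t"]);print(n,d[n]["fx"],d[n]["cx"],d[n]["cy"],-R.T@t,R.round(2).tolist())
s=r.sense();print(s)
E
```

```text
scene 365.01811392676535 257.9582758162972 193.73144395648612 [-0.0354731   0.90661602  0.51442157] [[-0.73, -0.69, -0.0], [-0.32, 0.34, -0.89], [0.61, -0.64, -0.46]]
top 440.5365818678557 269.09379602266097 185.01600157002025 [0.36473623 0.38259462 0.99604674] [[-0.02, -1.0, 0.02], [-0.99, 0.02, -0.11], [0.11, -0.02, -0.99]]
{'clock': 0.1, 'joints': array([-7.45236496e+01,  5.25776827e+00,  7.05751508e+01, -3.01212184e-04,
        1.04267604e+02, -3.24834932e+00]), 'joint_vel': array([ 0.09522348, -0.03126858, -0.19688477,  0.07315431, -0.01824352,
       -0.05093238]), 'joint_torque': array([ 1.80611405e-03, -4.47859025e+01, -4.07569993e+01,  7.00609409e-02,
        2.84658687e-02, -1.23593018e-04]), 'tcp_pos': array([ 0.19262533, -0.56828577,  0.40362872]), 'orientation': array([-1.79899622e+02, -5.40444438e-03,  1.87246210e+01]), 'contact_force': array([-0.67958174,  0.55441791,  0.82288593]), 'torque': array([0.02675484, 0.0065914 , 0.05452855]), 'gripper_force': 0.0, 'opening': 0.08788627045095285}
```

View pics/scene0.png

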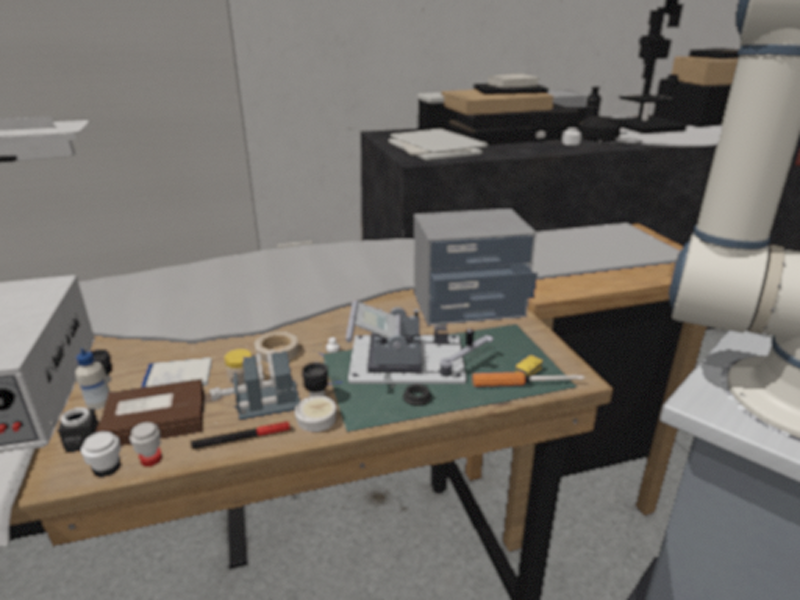

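View pics/top0.png

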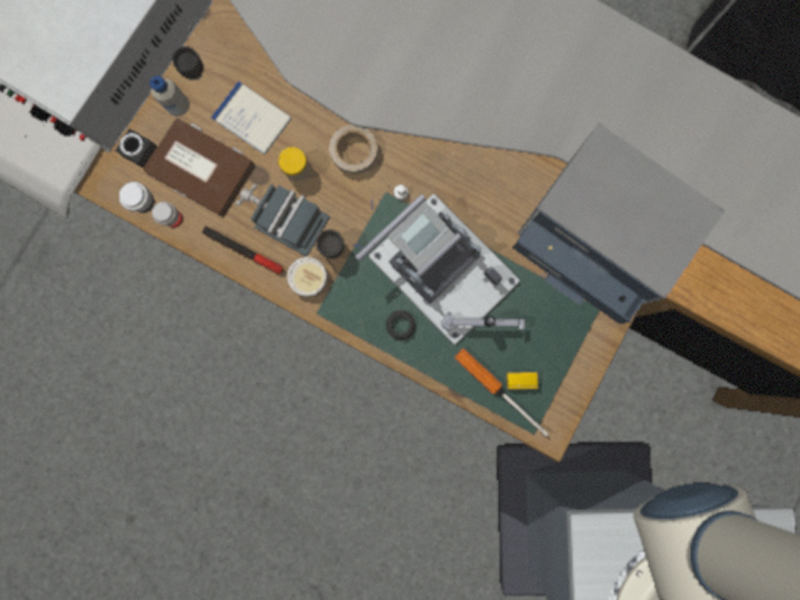

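The top view (800x600) shows the white base plate with corners near (430,197), (520,283), (455,341) and (370,255). The flap bar runs from (358,256) to (425,200), and the hook goes from its pivot at (450,322) past the knob at (490,321) to its tip at (523,324). The ring is at (401,325), the fuse box at (522,380), the stub at (400,190) and the tin at (306,276). I'll enlarge this area next.

```bash
python3 - <<'E'
import cv2,numpy as np,pickle
d=pickle.load(open('v0.pkl','rb'))
c=d['top']["frame"][115:235,215:355,::-1]
cv2.imwrite('pics/topc.png',cv2.resize(c,None,fx=5,fy=5,interpolation=cv2.INTER_CUBIC))
c=d['scene']["frame"][180:270,205:355,::-1]
cv2.imwrite('pics/scenec.png',cv2.resize(c,None,fx=5,fy=5,interpolation=cv2.INTER_CUBIC))
E
```

```text
(no output)
```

View pics/topc.png

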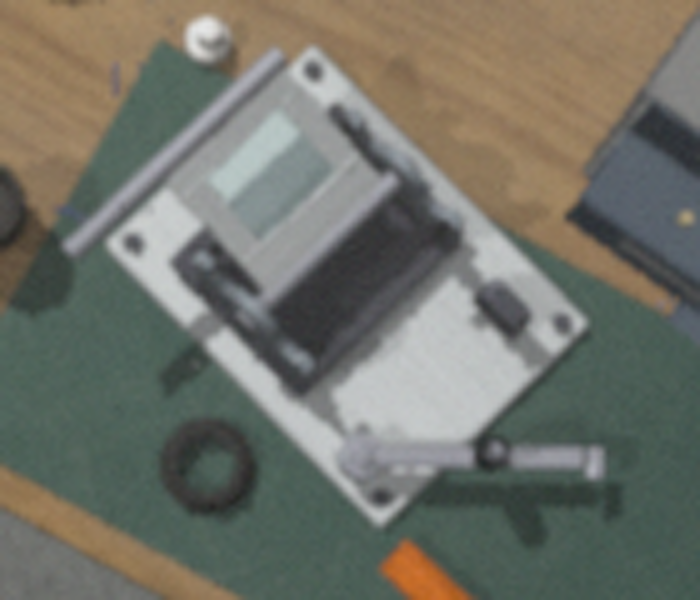

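View pics/scenec.png

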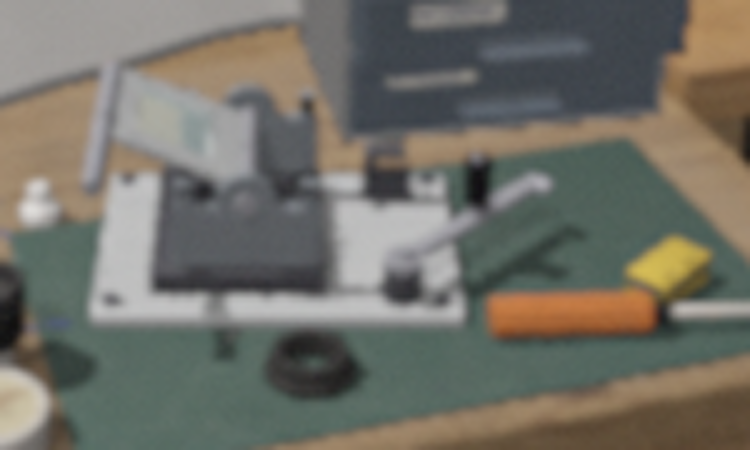

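The crops show the plate corners, bar ends, knob and pivot clearly in both views. In the top crop, the knob is at (492,452), the pivot at (360,453), and the bar runs from (70,247) to (282,55). Now I'll turn these pixels into positions and check them against the given sizes.

```bash
cat > h.py <<'E'
import numpy as np,pickle
def ray(c,u,v):
    R,t=np.array(c["R"]),np.array(c["t"]);o=-R.T@t
    return o,R.T@np.array([(u-c["cx"])/c["fx"],(v-c["cy"])/c["fy"],1])
def onz(c,u,v,z):
    o,k=ray(c,u,v);return o+k*(z-o[2])/k[2]
def tri(c1,p1,c2,p2):
    o1,k1=ray(c1,*p1);o2,k2=ray(c2,*p2)
    s=np.linalg.lstsq(np.c_[k1,-k2],o2-o1,rcond=None)[0]
    a,b=o1+s[0]*k1,o2+s[1]*k2
    return (a+b)/2,np.linalg.norm(a-b)
T=lambda x,y:(215+x/5-.4,115+y/5-.4)
S=lambda x,y:(205+x/5-.4,180+y/5-.4)
E
python3 - <<'E'
from h import *
import cv2
d=pickle.load(open('v0.pkl','rb'));t,s=d['top'],d['scene']
np.set_printoptions(precision=4,suppress=True)
img=cv2.cvtColor(t['frame'],cv2.COLOR_RGB2HSV)[115:235,215:355]
# plate edges by manual corners: BR, BL, FL, FR
C=np.array([onz(t,*T(*p),.010)[:2] for p in[(315,47),(105,240),(380,525),(590,325)]])
print('corners',C.tolist());print('sides',[np.linalg.norm(C[i]-C[(i+1)%4]) for i in range(4)],'want .134 .18')
ex=(C[0]+C[1]-C[2]-C[3]);ex/=np.linalg.norm(ex);ey2=(C[1]+C[2]-C[0]-C[3]);ey2/=np.linalg.norm(ey2)
print('ex',ex,np.degrees(np.arctan2(ex[1],ex[0])),'from ey',np.degrees(np.arctan2(-ey2[0],ey2[1])))
O=C.mean(0)+ex*.015
ey=np.array([-ex[1],ex[0]])
print('O',O)
loc=lambda P:np.array([(P[:2]-O)@ex,(P[:2]-O)@ey])
for n,pt,ps,z in[('barL',(70,247),(92,185),.091),('barR',(282,55),(112,68),.091),('knobtop',(492,450),(480,158),.065),('pivot',(360,453),(402,258),.036),('tip',(600,460),(545,180),.034),('catch',(503,300),None,.041)]:
    P=onz(t,*T(*pt),z);print(n,P,'local',loc(P))
    if ps:
        Q,g=tri(t,T(*pt),s,S(*ps));print('   tri',Q,g,'local',loc(Q))
E
```

```text
corners [[0.6121278655854989, 0.3434502019494408], [0.5244047264321885, 0.4403447841540575], [0.3935619389720525, 0.3189703977908524], [0.4819470184865616, 0.22181045701347135]]
sides [np.float64(0.13070542912793745), np.float64(0.17847010028400528), np.float64(0.13134677907223413), np.float64(0.17816644044119143)] want .134 .18
ex [0.7319 0.6814] 42.953665743588836 from ey 42.22434790514274
O [0.514  0.3414]
barL [0.5086 0.4501 0.091 ] local [0.0702 0.0833]
   tri [0.5076 0.4491 0.0902] 0.0030627411375796255 local [0.0687 0.0832]
barR [0.5886 0.3606 0.091 ] local [ 0.0677 -0.0368]
   tri [0.5896 0.3605 0.0868] 9.346824029656546e-05 local [ 0.0683 -0.0375]
knobtop [0.4228 0.2743 0.065 ] local [-0.1125  0.013 ]
   tri [0.4217 0.2732 0.0638] 0.002952097990243355 local [-0.114  0.013]
pivot [0.4243 0.3286 0.036 ] local [-0.0743  0.0518]
   tri [0.4239 0.3278 0.0305] 0.0018236382620940208 local [-0.0752  0.0514]
tip [0.4195 0.2234 0.034 ] local [-0.1496 -0.0219]
   tri [0.4179 0.2215 0.0303] 0.004319789600128896 local [-0.152  -0.0223]
catch [0.4899 0.2647 0.041 ] local [-0.0699 -0.0397]
```

The measurements match the given geometry. The stand yaw is about 42.5°, the bar sits at local x = 0.0685 (75·sin 1.15 = 68.5 mm), and the knob is 54 mm from the pivot at about 0.78 rad. Next I'll grip the knob and swing the hook in.

```bash
cat >> h.py <<'E'
A=np.radians(42.6);EX=np.array([np.cos(A),np.sin(A),0]);EY=np.array([-EX[1],EX[0],0])
O=np.array([.5135,.3412,0])
W=lambda x,y,z:O+x*EX+y*EY+np.array([0,0,z])   # stand-local -> world
ORI=[180,0,132.6]
PIV=(-.0748,.0516)
knob=lambda a,z:W(PIV[0]-.055*np.sin(a),PIV[1]-.055*np.cos(a),z)
def loc(P):
    d=np.asarray(P)-O;return np.array([d@EX,d@EY,d[2]])
def show(r,m=''):
    s=r.sense();f=s['contact_force'];print(m,round(s['clock'],2),'loc',loc(s['tcp_pos']).round(4),'F',np.array([f@EX,f@EY,f[2]]).round(1),'open',round(s['opening'],4),'g',round(s['gripper_force'],1));return s
E
python3 - <<'E'
from h import *
from station import r
r.reach(knob(.78,.40),ORI);show(r,'hover')
r.servo_line(knob(.78,.222),speed=.12);show(r,'down')
r.grab(15);show(r,'grab')
for a in(.6,.4,.2,.1,.04,0):
    r.servo_line(knob(a,.222),speed=.04);show(r,a)
import cv2
d={n:r.snapshot(n) for n in("scene","top")};pickle.dump(d,open('v1.pkl','wb'))
a=d['top']["frame"][115:235,215:355,::-1];b=d['scene']["frame"][170:270,205:355,::-1]
cv2.imwrite('pics/c1.png',np.vstack([cv2.resize(a,(560,300*8//5)),cv2.resize(b,(560,373))])[:, :] if 0 else np.hstack([cv2.resize(a,(400,343)),cv2.resize(b,(400,343))]))
E
```

```text
hover 3.16 loc [-0.1135  0.0119  0.3999] F [-1.1 -0.1 -0. ] open 0.0881 g 0.0
down 4.79 loc [-0.1132  0.0124  0.2229] F [-0.3  0.1 -0.2] open 0.0877 g 0.0
grab 5.92 loc [-0.1138  0.0122  0.222 ] F [-4.2 -2.1  1.8] open 0.0134 g 15.0
0.6 6.32 loc [-0.1063  0.0054  0.2219] F [-5.4 -5.2  2.3] open 0.0137 g 15.0
0.4 6.74 loc [-0.0967 -0.0006  0.222 ] F [-7.3 -7.9  2.3] open 0.0132 g 15.0
0.2 7.17 loc [-0.0857 -0.0033  0.2219] F [-2.2 -5.   0.9] open 0.0135 g 15.0
0.1 7.45 loc [-0.0802 -0.0039  0.222 ] F [-0.4 -5.  -0.5] open 0.0134 g 15.0
0.04 7.7 loc [-0.077  -0.0038  0.222 ] F [-1.3 -5.2  0. ] open 0.0136 g 15.0
0 7.95 loc [-0.0754 -0.0038  0.2219] F [-5.7 -4.7  4. ] open 0.0134 g 15.0
```

```bash
python3 - <<'E'
from h import *
from station import r
for x in(.001,.002,.003,.004):
    r.servo_line(W(PIV[0]+x,PIV[1]-.055,.222),speed=.02);s=show(r,x)
    if s['contact_force']@EX<-18: break
r.wait(.3);show(r)
import cv2
d={n:r.snapshot(n) for n in("scene","top")};pickle.dump(d,open('v1.pkl','wb'))
a=d['top']["frame"][115:235,215:355,::-1];b=d['scene']["frame"][170:270,205:355,::-1]
cv2.imwrite('pics/c1.png',np.hstack([cv2.resize(a,(400,343)),cv2.resize(b,(400,343))]))
E
```

```text
0.001 8.3 loc [-0.0749 -0.0038  0.2219] F [-10.7  -4.7   4.9] open 0.0136 g 15.0
0.002 8.55 loc [-0.0745 -0.0039  0.2219] F [-14.   -5.    6.8] open 0.0138 g 15.0
0.003 8.8 loc [-0.074  -0.004   0.2218] F [-17.6  -5.    9.1] open 0.0134 g 15.0
0.004 9.05 loc [-0.0735 -0.004   0.2217] F [-21.7  -4.1  10.4] open 0.0136 g 15.0
 9.35 loc [-0.0735 -0.004   0.2217] F [-21.6  -4.7  11. ] open 0.0136 g 15.0
```

View pics/c1.png

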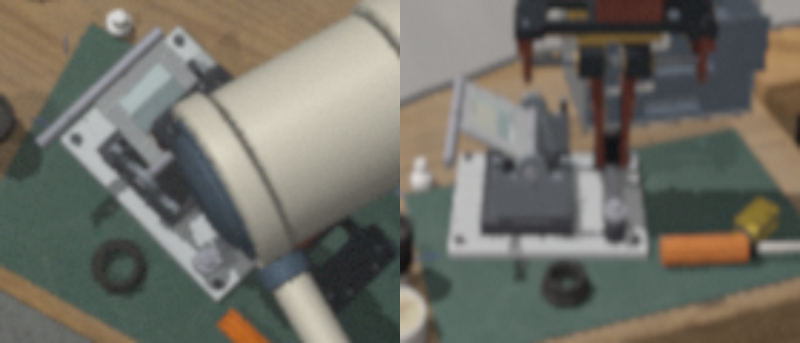

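The hook bar now lies along the stand's y axis, and force rises at about 4 N/mm, so it is hard against its end in the catch. If I opened the fingers here, the back finger would hit the carriage. So I'll ease the preload, lower the grip force, slide up off the knob and open above it. Then I'll go to the flap bar.

```bash
python3 - <<'E'
from h import *
from station import r
r.servo_line(W(PIV[0]+.001,PIV[1]-.055,.222),speed=.02);show(r,'ease')
r.grab(3);show(r,'soft')
r.servo_line(W(PIV[0]+.001,PIV[1]-.055,.31),speed=.1);show(r,'up')
r.let_go()
r.servo_line(W(.0685,.064,.32),speed=.15);show(r,'over bar')
import cv2
d={n:r.snapshot(n) for n in("scene","top")};pickle.dump(d,open('v2.pkl','wb'))
a=d['top']["frame"][115:235,215:355,::-1];b=d['scene']["frame"][170:270,205:355,::-1]
cv2.imwrite('pics/c2.png',np.hstack([cv2.resize(a,(400,343)),cv2.resize(b,(400,343))]))
E
```

```text
ease 9.75 loc [-0.075  -0.0039  0.2219] F [-9.  -4.9  3.9] open 0.0137 g 15.0
soft 10.01 loc [-0.0745 -0.0037  0.2218] F [-5.8 -3.9  2.2] open 0.0156 g 3.0
up 11.04 loc [-0.0739 -0.0033  0.3091] F [ 0.7 -0.5 -0.1] open 0.0008 g 0.0
over bar 13.62 loc [0.0682 0.0638 0.3199] F [-0.3 -0.   0.2] open 0.0879 g 0.0
```

View pics/c2.png

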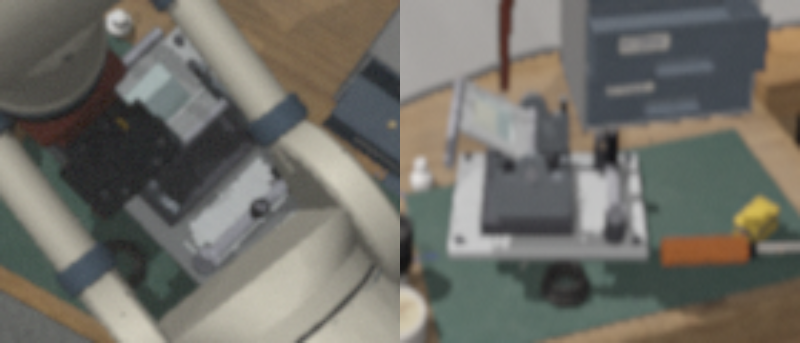

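The top view shows the hook lying straight across into its catch, with the knob at (262,208) in the left half of the picture. The flap is still back, and the gripper is above the bar. I'll check the knob position numerically, then go down and grip the bar.

```bash
python3 - <<'E'
from h import *
from station import r
d=pickle.load(open('v2.pkl','rb'))
k=loc(onz(d['top'],215+262/2.857,115+206/2.857,.065));print('knob',k.round(4),'angle',np.arctan2(PIV[0]-k[0],PIV[1]-k[1]))
r.servo_line(W(.0685,.064,.258),speed=.08);s=show(r,'down')
if np.abs(s['contact_force']).max()<6:
    r.grab(12);show(r,'grab');r.wait(.2);show(r)
E
```

```text
knob [-0.0762 -0.0042  0.065 ] angle 0.024470271348357595
down 14.64 loc [0.0687 0.064  0.2588] F [0.7 0.3 0.2] open 0.0876 g 0.0
grab 15.82 loc [0.0677 0.064  0.2579] F [-6.1  0.   3.4] open 0.0096 g 12.0
 16.02 loc [0.0677 0.064  0.2579] F [-6.6 -0.2  2.2] open 0.0094 g 12.0
```

The grip is on the bar: the opening is 9.5 mm against a 10 mm bar. With the flap on its stops, the hinge sits at about local x = -0.0008. Now I'll raise it along the arc.

```bash
python3 - <<'E'
from h import *
from station import r
for a in(1.05,.9,.75,.6,.45,.3,.2,.1,.05,0):
    r.servo_line(W(-.0008+.075*np.sin(a),.064,.227-.060+.060+.075*np.cos(a)),speed=.05 if a>.25 else .02)
    s=show(r,a)
    if s['opening']<.007 or np.abs(s['contact_force']).max()>30: print('STOP');break
r.wait(.4);show(r)
import cv2
d={n:r.snapshot(n) for n in("scene","top")};pickle.dump(d,open('v3.pkl','wb'))
a=d['top']["frame"][115:235,215:355,::-1];b=d['scene']["frame"][150:240,205:325,::-1]
cv2.imwrite('pics/c3.png',np.hstack([cv2.resize(a,(400,343)),cv2.resize(b,(400,300))[:,:].copy() if 0 else cv2.resize(b,(400,343))]))
E
```

```text
1.05 16.32 loc [0.0641 0.064  0.2643] F [ 0.1 -0.5 -2.1] open 0.0098 g 12.0
0.9 16.69 loc [0.0579 0.064  0.2741] F [ 0.9 -0.8  0.1] open 0.0091 g 12.0
0.75 17.07 loc [0.0505 0.064  0.2827] F [3.6 0.3 1.3] open 0.0098 g 12.0
0.6 17.44 loc [0.042  0.0639 0.2902] F [ 4.2 -0.3  6.5] open 0.0091 g 12.0
0.45 17.82 loc [0.0324 0.064  0.2962] F [ 5.6 -2.   7.1] open 0.0097 g 12.0
0.3 18.19 loc [0.0217 0.064  0.3001] F [ 5.1 -1.2  7. ] open 0.0093 g 12.0
0.2 18.72 loc [0.0144 0.0639 0.3017] F [ 2.9 -1.   7.5] open 0.0093 g 12.0
0.1 19.24 loc [0.0068 0.0639 0.3025] F [ 2.  -2.   6.8] open 0.0096 g 12.0
0.05 19.57 loc [0.003  0.0639 0.3026] F [ 1.3 -1.2  6.2] open 0.0093 g 12.0
0 19.91 loc [-0.0008  0.0638  0.3025] F [ 1.1 -1.3  5.7] open 0.0098 g 12.0
 20.31 loc [-0.0008  0.0638  0.3025] F [ 0.5 -1.7  5.4] open 0.0095 g 12.0
```

View pics/c3.png

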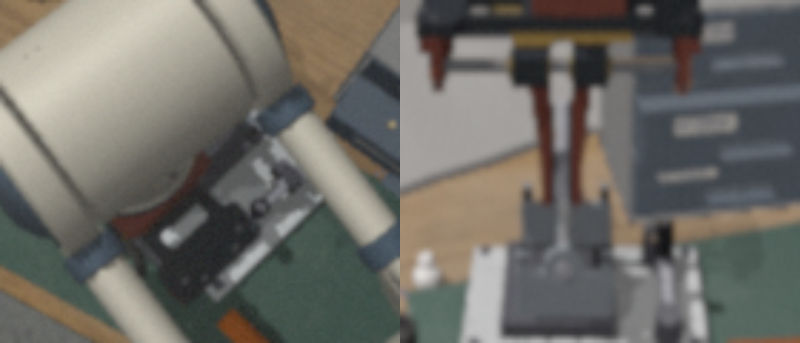

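The flap stands edge-on and upright between the fingers: in the right half of the picture it runs straight up the column at about 563. The opening is 9.5 mm, so the bar is still held. The hook is in its catch, and the ring's surroundings and the stub look undisturbed. Handing in.

```bash
python3 -c "
from station import r
print(r.hand_in())"
```

```text
the job is handed in; nothing more can be done
None
```

I swung the hook fully into its catch, raised the flap to its balance point, and handed the job in while holding it there still; the hand-in gave no verdict.

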